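Assemble the take-away breakfast pot

TASK

Put the washed take-away breakfast pot together on the cork mat, bottom to top and letting go of each part before fetching the next: stand the blue cup upright in the middle of the mat, nest inside it whichever of the two inserts (orange or green) drops fully into the cup, seat the yellow tub on top of that, and close it with the red lid, every part upright and fully home. Leave the insert that does not fit standing upright on the bare worktop away from the mat, and do not disturb the wooden pepper mill or the amber jar.

Things in the scene. Friction and masses are not known exactly. Their poses are not given: they have to be found in the camera images.
- mat: fixed round cork mat, 96 mm across and 4 mm thick, flat on the worktop; the pot is to be put together on it. Origin: centre of its underside, z up
- cup: loose blue plastic cup, a straight open cylinder 66 mm outside diameter, 72 mm tall, 60 mm inside diameter (3 mm wall), inner floor 4 mm up; stands upright, about 100 g. Origin: centre of its underside, z up along its axis. Round: yaw means nothing. Pinch it across the outside of the rim
- insert_orange: loose orange plastic insert, 78 mm tall, upright, about 70 g: lower body 52 mm in diameter, 44 mm tall; above it a step out to a straight collar 66 mm outside, 34 mm tall, 60 mm inside at its open mouth. The lower body goes in the cup; home, the step rests on the cup's rim, its origin 28 mm above the cup's. Origin: centre of its underside, z up. Pinch the collar, at most 30 mm below its rim
- insert_green: loose green plastic insert from a larger pot, 78 mm tall, stands upright, about 70 g: a lower body 64 mm in diameter and 44 mm tall, then a collar 68 mm in outside diameter and 34 mm tall. Its lower body is too wide for the cup's 60 mm mouth. Origin: centre of its underside, z up along its axis
- tub: loose yellow plastic tub, 50 mm tall, upright, about 60 g: a foot 52 mm in diameter, 6 mm tall, above it a straight wall 66 mm outside, 60 mm inside at its open mouth. The foot drops into the mouth of the orange insert; home, the tub's origin is 72 mm above the insert's. Origin: centre of its underside, z up. Pinch it across the wall
- lid: loose red plastic lid, right way up, about 50 g: a plug 52 mm in diameter, 6 mm tall, on it a disc 66 mm in diameter, 6 mm thick, on that a round knob 20 mm in diameter, 24 mm tall (top 36 mm above the origin). The plug drops into the mouth of the tub; home, the lid's origin is 44 mm above the tub's. Origin: centre of its underside, z up. Pinch the knob from above
- mill: bystander: dark wooden pepper mill with a steel top, 50 mm in diameter, 102 mm tall, stands loose; to be left alone. Origin: centre of its underside
- jar: bystander: amber glass jar with a dark lid, 58 mm in diameter, 85 mm tall, stands loose; to be left alone. Origin: centre of its underside
There are look-alikes about, which are no part of the job. Several things look just like the insert_orange: the one meant starts farthest from the robot's base.

How it is judged:
By the outcome, as a careful person would: the job done as asked, in the order asked, and still so for the second after the job is handed in, with the robot touching nothing.
It also fails if it takes over 109 s, if anything falls off the work surface, if the arm or the gripper's body presses on something with over 40 N, if the wrist force passes 120 N, or if a joint passes its speed limit or range.

ROBOT

A 6-joint arm with a two-finger parallel gripper is mounted at the origin on the work surface. World frame = base frame: x ahead of the robot, y to its left, z up, the work surface at z = 0. Lengths are in m, angles in rad, forces in N, time in s.
With the tool pointing down it reaches from about 0.225 to 0.725 m from the base axis. Payload 3.1 kg.
Tool frame: the origin (TCP) lies between the finger pads; the fingertips stand 14 mm ahead of it and the grasp point (between the pads) lies 5 mm behind it; z points along the fingers, y is the line along which they close (so a half turn about z gives the same grasp; the last joint's range is limited). The gripper opens to 85 mm and grips with 20 to 120 N. Pads are 22 mm wide; open, the fingers measure 114 mm over their backs; the gripper's body (76 mm by 85 mm) begins 54 mm behind the grasp point. The pads swing forward as they close: fully open they stand 13 mm farther back than shut.
Start: joints at [1.196, 0.048, 0.099, 1.622, 0, 1.443], TCP at [0.128, 0.509, 0.245] pointing down, gripper open.
Joint ranges: [-2.91, 2.91], [-0.99, 1.94], [-1.21, 1.42], [-2.12, 2.29], [-1.49, 1.47], [-3.14, 3.14]. Speed limits (rad/s): [2.79, 2.79, 3.14, 3.14, 3.14, 3.14].

INTERFACE

Orientations are given as a unit quaternion [w, x, y, z].
In Python, from plant import * gives the robot as it stands. The module is installed in compiled form; this text tells all that it offers.
- The arm moves only by the tool jog_arm, never from a script. Its argument "commands" is text: rows parted by semicolons, each of 5 numbers parted by spaces: the opening, from -1 (shut) to 1 (fully open), then the shift along the tool's x, y, z in units of 0.04 m (1.0 is 0.04 m), then the turn about the tool's z in units of 0.08 rad (1.0 is 0.08 rad). A call has 1 to 5 rows; each row shifts and turns the commanded pose from where the row before left it, along the tool's axes as they then stand; what a row does not reach is not made up. A row lasts 1/10 s, in which the tool goes at most 50 mm and 8.59 degrees, less where a joint would pass 70% of its speed; a pose out of reach is approached as far as the arm can. A call with a number of a shift or a turn outside -1 to 1 is refused whole. A call with a gripper value outside its range is refused whole. The fingers move at their own pace and stop on an object; "force" is the grip in N (left out, the last holds). Time passes only in rows, so rows that do not move let the fingers close. It gives the time, the measured TCP pose, the force, the opening and the grip force at its end, in the units of the state.
- get_obs(): the state, without advancing time (a new reading comes with each control period).
- capture(name): name is "scene" or "top"; returns a dict with "pixels" (480x640x3 uint8, red, green, blue), "fx", "fy", "cx", "cy" (pixels), "T" (4x4, takes a point from camera to world coordinates). Camera axes: x right, y down, z forward; pixel columns grow to the right and rows downward; lengths in m; the calibration is good to about 2 mm. A picture is of the moment at which its call begins. There is no depth.
- sign_off(): hands the job in; it is judged then, once.
The state is a dict: "t": time; "qpos": joint angles; "joint_vel": joint speeds; "joint_torque": joint torques, N m; "eef_pos": TCP position; "tool_rot": TCP orientation; "contact_force": force on the tool from outside, world axes, zero at the start; "ft_torque": the same for the moment, N m; "opening": finger opening in m; "grip_force": force on a finger pad.
Only numpy, scipy, OpenCV 4.12 (cv2) and the standard library are available. Lean on these libraries where they do the work, as an engineer would, in place of code of your own. Each camera call takes 0.05 s, during which the arm holds its last target. There are 200 camera calls.

## Working session

There is one attempt and no reset: what is moved stays moved. The work goes in short steps, Python scripts to look and compute and a tool call to move; the robot and the scene stay as the last step left them, time stands still between calls to the robot, and variables do not carry over. Pictures are saved under pics/ and viewed, at most 14 in all, crops included, and the job is handed in when it is done.

Besides the shell and the picture viewer there is one more tool, called by a JSON object that holds its "method" and its "body". jog_arm: Moves the arm, as the interface text tells. Its arguments: {"type":"object","properties":{"commands":{"type":"string"},"force":{"type":"number"}},"required":["commands"]}

```bash
mkdir -p pics
python3 - <<'E'
from plant import *
import cv2,numpy as np
o=get_obs();print({k:np.round(v,3).tolist() for k,v in o.items()})
for n in("scene","top"):
    c=capture(n);cv2.imwrite(f"pics/{n}0.png",c["pixels"][...,::-1]);print(n,c["fx"],c["fy"],c["cx"],c["cy"],np.round(c["T"],4).tolist())
E
```

```text
{'t': 0.0, 'qpos': [1.196, 0.049, 0.098, 1.622, 0.0, 1.443], 'joint_vel': [-0.001, 0.001, -0.0, 0.001, 0.0, 0.001], 'joint_torque': [0.0, -33.878, 32.002, 0.02, -0.0, 0.0], 'eef_pos': [0.128, 0.509, 0.244], 'tool_rot': [-0.0, 0.123, 0.992, -0.001], 'contact_force': [0.904, -0.612, 0.213], 'ft_torque': [-0.017, 0.013, 0.031], 'grip_force': 0.0, 'opening': 0.085}
scene 534.3152381925904 534.3152381925904 319.6568705877477 239.72426462508324 [[0.0586, 0.8186, -0.5714, 1.0103], [0.9983, -0.0513, 0.0289, -0.0427], [-0.0057, -0.5721, -0.8202, 0.8081], [0.0, 0.0, 0.0, 1.0]]
top 615.5284820008588 615.5284820008588 312.49058521752136 236.93269611187634 [[-0.0114, -0.9894, 0.1445, 0.3129], [-0.9997, 0.0143, 0.0195, -0.019], [-0.0214, -0.1442, -0.9893, 1.2081], [0.0, 0.0, 0.0, 1.0]]
```

View pics/scene0.png

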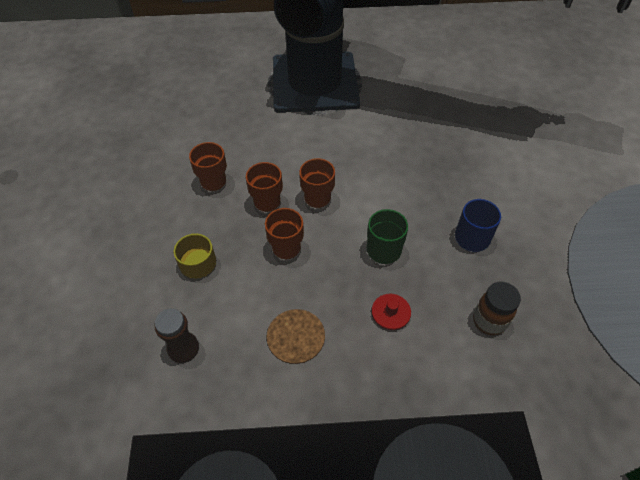

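View pics/top0.png

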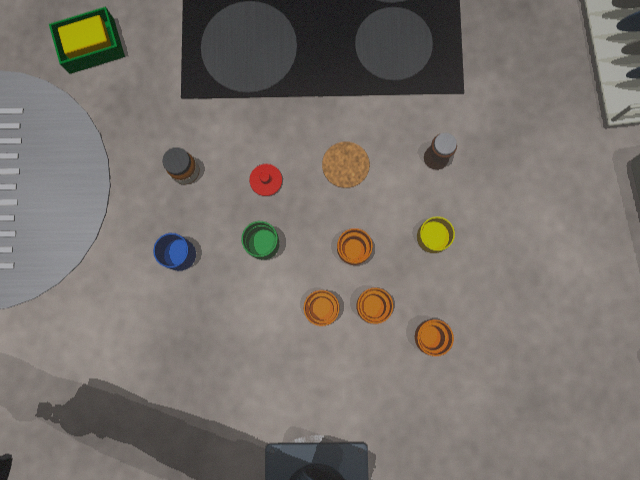

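The scene view shows four orange inserts at (209,167), (265,187), (318,183) and (285,235). It also shows the yellow tub at (195,257), green insert at (386,237), blue cup at (478,225), lid at (391,311), mat at (296,336), mill at (176,335) and jar at (498,308).

The top view has the four orange look-alikes at (435,338), (323,307), (375,306) and (355,247). The last is farthest from the base at about (318,470), so it is the likely choice. Next I'll measure positions and take a close crop.

```bash
cat > h.py <<'E'
from plant import *
import cv2,numpy as np
from scipy.optimize import least_squares
HUE={'orange':(4,22,110),'yellow':(24,34,110),'green':(45,80,80),'blue':(105,125,90),'red':(0,3,150),'red2':(174,180,150)}
def ray(c,uv,z):
    uv=np.atleast_2d(uv).astype(float)
    d=np.c_[(uv[:,0]-c['cx'])/c['fx'],(uv[:,1]-c['cy'])/c['fy'],np.ones(len(uv))]@c['T'][:3,:3].T
    o=c['T'][:3,3]; return (o+d*((z-o[2])/d[:,2])[:,None])[:,:2]
def proj(c,p):
    q=(np.asarray(p)-c['T'][:3,3])@c['T'][:3,:3]
    return c['fx']*q[0]/q[2]+c['cx'],c['fy']*q[1]/q[2]+c['cy']
def mask(c,col):
    h=cv2.cvtColor(c['pixels'],cv2.COLOR_RGB2HSV)
    a=HUE[col];m=cv2.inRange(h,(a[0],a[2],25),(a[1],255,255))
    if col=='red': m|=cv2.inRange(h,(174,150,25),(180,255,255))
    return cv2.morphologyEx(m,cv2.MORPH_CLOSE,np.ones((5,5)))
def rims(c,col,z,r=.033,amin=250):
    out=[]
    for k in cv2.findContours(mask(c,col),cv2.RETR_EXTERNAL,cv2.CHAIN_APPROX_NONE)[0]:
        if cv2.contourArea(k)<amin: continue
        p=ray(c,k[:,0],z); foot=c['T'][:2,3]; x=p.mean(0)
        for _ in range(4):
            u=(x-foot)/np.linalg.norm(x-foot); s=p[(p-x)@u>-.003]
            f=least_squares(lambda q:np.hypot(*(s-q).T)-r-.0005,x,loss='soft_l1',f_scale=.001); x=f.x
        free=least_squares(lambda q:np.hypot(*(s-q[:2]).T)-q[2],[*x,r]).x
        (u,v),_=cv2.minEnclosingCircle(k)
        out.append((x,free[2],(int(u),int(v)),cv2.contourArea(k)))
    return out
E
python3 - <<'E'
from h import *
C={n:capture(n) for n in("scene","top")}
for col,z in(('orange',.078),('green',.078),('blue',.072),('yellow',.05),('red',.012)):
    for n,c in C.items():
        for x,r,uv,a in rims(c,col,z): print(col,n,x.round(4),'r',round(r,4),uv,a, 'dist',np.hypot(*x).round(3))
for n,c in C.items():
    h=cv2.cvtColor(c['pixels'],cv2.COLOR_RGB2HSV); u0=dict(scene=(296,336),top=(346,165))[n]
    m=cv2.inRange(h,(5,60,50),(25,200,255)); w=np.zeros_like(m);cv2.circle(w,u0,40,255,-1); m=cv2.morphologyEx(m&w,cv2.MORPH_CLOSE,np.ones((7,7)))
    k=max(cv2.findContours(m,0,1)[0],key=cv2.contourArea); p=ray(c,k[:,0],.004)
    (x,y),r=cv2.minEnclosingCircle(p.astype(np.float32)); print('mat',n,x,y,r)
print('mill',ray(C['top'],(445,145),.102),ray(C['scene'],(171,323),.102),'jar',ray(C['top'],(177,161),.085),ray(C['scene'],(503,298),.085))
t=C['top']['pixels'][...,::-1]; s=C['scene']['pixels'][...,::-1]
cv2.imwrite('pics/crop.png',np.hstack([cv2.resize(t[200:360,290:470],(400,356)),cv2.resize(s[130:290,180:360],(400,356))]))
E
```

```text
orange scene [ 0.6617 -0.064 ] r 0.0424 (295, 336) 2357.5 dist 0.665
orange scene [0.6742 0.2201] r 608.8111 (497, 306) 295.5 dist 0.709
orange scene [ 0.5208 -0.2256] r 0.0212 (195, 256) 778.0 dist 0.568
orange scene [ 0.3536 -0.1106] r 0.032 (273, 210) 2868.5 dist 0.37
orange scene [ 0.3505 -0.0133] r 0.0321 (317, 182) 1331.0 dist 0.351
orange scene [ 0.2946 -0.2177] r 0.0322 (208, 166) 1311.5 dist 0.366
orange scene [-0.2097 -0.3869] r 0.1575 (201, 4) 1587.5 dist 0.44
orange top [ 0.2918 -0.2139] r 0.0319 (433, 337) 1070.5 dist 0.362
orange top [ 0.3458 -0.0114] r 0.032 (321, 307) 974.5 dist 0.346
orange top [ 0.3497 -0.1071] r 0.0317 (374, 305) 988.5 dist 0.366
orange top [ 0.4595 -0.0732] r 0.032 (354, 245) 974.0 dist 0.465
orange top [ 0.6265 -0.062 ] r 0.0438 (345, 164) 1612.5 dist 0.63
green scene [0.4789 0.1   ] r 0.0325 (385, 235) 1636.5 dist 0.489
green top [0.4758 0.1018] r 0.0326 (259, 239) 985.5 dist 0.487
green top [0.8948 0.4792] r 0.0672 (86, 40) 3260.5 dist 1.015
blue scene [0.4605 0.2657] r 0.0316 (477, 224) 1675.0 dist 0.532
blue top [0.4572 0.2677] r 0.0318 (174, 250) 1102.5 dist 0.53
yellow scene [ 0.4892 -0.2338] r 0.0321 (194, 255) 1336.5 dist 0.542
yellow top [ 0.4845 -0.2308] r 0.0321 (435, 234) 915.0 dist 0.537
yellow top [0.902  0.4754] r 0.0546 (84, 36) 1464.5 dist 1.02
red scene [0.6088 0.0943] r 0.0316 (390, 311) 1036.5 dist 0.616
red top [0.6023 0.0966] r 0.0313 (265, 179) 761.0 dist 0.61
mat scene 0.6372224688529968 -0.0650482177734375 0.04850897938013077
mat top 0.6360000371932983 -0.06289765238761902 0.048356715589761734
mill [[ 0.64254906 -0.24395769]] [[ 0.6524111  -0.24253078]] jar [[0.62541549 0.25731253]] [[0.63262273 0.25633749]]
```

View pics/crop.png

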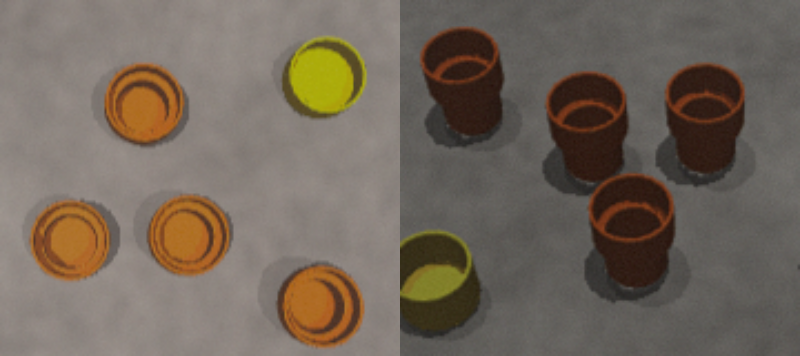

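The crop confirms the insert at top pixel (355,247) / scene (285,235) as the farthest of the four orange ones, with its stepped bore visible. The two views disagree by about 3 mm from the half-pixel rim bias, so I'll correct that.

```bash
sed -i 's/-r-.0005/-r+.001/; s/MORPH_CLOSE,np.ones((5,5))/MORPH_CLOSE,np.ones((3,3))/' h.py
python3 - <<'E'
from h import *
C={n:capture(n) for n in("scene","top")}
for col,z in(('orange',.078),('green',.078),('blue',.072),('yellow',.05),('red',.012)):
    for n,c in C.items():
        for x,r,uv,a in rims(c,col,z): 
            if abs(r-.032)<.002: print(col,n,x.round(4),'r',round(r,4),uv)
print(get_obs()['t'])
E
```

```text
orange scene [ 0.5402 -0.2148] r 0.0313 (196, 260)
orange scene [ 0.3517 -0.1109] r 0.0319 (274, 210)
orange scene [ 0.3486 -0.0132] r 0.032 (317, 182)
orange scene [ 0.2927 -0.2182] r 0.0324 (208, 166)
orange top [ 0.2917 -0.2158] r 0.0317 (433, 337)
orange top [ 0.3476 -0.0108] r 0.032 (321, 307)
orange top [ 0.3504 -0.1087] r 0.0318 (374, 305)
orange top [ 0.4612 -0.074 ] r 0.0321 (354, 245)
green scene [0.477  0.1006] r 0.0326 (386, 235)
green top [0.4773 0.103 ] r 0.0326 (259, 238)
blue scene [0.459  0.2668] r 0.0316 (477, 224)
blue top [0.4581 0.2694] r 0.0318 (174, 251)
yellow scene [ 0.4874 -0.2345] r 0.0321 (194, 255)
yellow top [ 0.4858 -0.2321] r 0.032 (435, 233)
red scene [0.6071 0.095 ] r 0.0316 (390, 311)
red top [0.6042 0.0971] r 0.0311 (265, 179)
0.3
```

{"method": "jog_arm", "body": {"commands": "1 -1 0 0 -1;1 -1 0 0 -1;1 -1 0 0 -1;1 -1 -0.6 0 -0.1;1 -1 -0.6 0 0", "force": 40}}

```text
t: 0.8
eef_pos: [0.3275, 0.4404, 0.245]
tool_rot: [-0.0, -0.001, 1.0, -0.0]
contact_force: [0.8, 0.1, 0.4]
opening: 0.0852
grip_force: 0.0
```

{"method": "jog_arm", "body": {"commands": "1 -0.66 -0.86 0.3 0;1 -0.66 -0.86 0.5 0;1 -0.66 -0.86 0.5 0;1 -0.66 -0.86 0.5 0;1 -0.64 -0.86 0.5 0"}}

```text
t: 1.3
eef_pos: [0.4586, 0.2676, 0.1526]
tool_rot: [0.0, -0.001, 1.0, 0.0]
contact_force: [0.5, 1.2, 0.7]
opening: 0.0853
grip_force: 0.0
```

{"method": "jog_arm", "body": {"commands": "1 0 0 0.2 0;1 0 0 0 0"}}

```text
t: 1.5
eef_pos: [0.4568, 0.2678, 0.1433]
tool_rot: [-0.002, 0.001, 1.0, -0.001]
contact_force: [-0.1, 0.9, -0.4]
opening: 0.0858
grip_force: 0.0
```

{"method": "jog_arm", "body": {"commands": "1 -0.03 0 0.8 0;1 0 0 0.8 0;1 0 0 0.6 0;1 0 0 0.25 0;1 0 0 0 0"}}

```text
t: 2.0
eef_pos: [0.4573, 0.2698, 0.0464]
tool_rot: [-0.001, -0.002, 1.0, -0.0]
contact_force: [-0.2, -0.2, 0.6]
opening: 0.0854
grip_force: 0.0
```

{"method": "jog_arm", "body": {"commands": "-1 0 0 0 0;-1 0 0 0 0;-1 0 0 0 0;-1 0 0 0 0;-1 0 0 0 0", "force": 40}}

```text
t: 2.5
eef_pos: [0.4606, 0.2702, 0.0499]
tool_rot: [0.002, -0.001, 1.0, 0.001]
contact_force: [-1.0, 0.9, 6.3]
opening: 0.0642
grip_force: 44.9
```

{"method": "jog_arm", "body": {"commands": "-1 0 0 -0.6 0;-1 0 0 -0.8 0;-1 0 0 -0.8 0;-1 -0.3 -0.6 -0.6 0;-1 -0.44 -0.8 -0.2 0"}}

```text
t: 3.0
eef_pos: [0.4899, 0.2143, 0.1713]
tool_rot: [0.003, -0.002, 1.0, 0.001]
contact_force: [0.4, 0.2, -0.0]
opening: 0.0643
grip_force: 44.6
```

{"method": "jog_arm", "body": {"commands": "-1 -0.44 -0.85 0 0;-1 -0.44 -0.85 0 0;-1 -0.44 -0.85 0 0;-1 -0.44 -0.85 0 0;-1 -0.44 -0.85 0 0"}}

```text
t: 3.5
eef_pos: [0.5771, 0.0417, 0.1672]
tool_rot: [-0.0, -0.0, 1.0, 0.0]
contact_force: [-0.0, -0.2, -0.8]
opening: 0.0641
grip_force: 44.6
```

{"method": "jog_arm", "body": {"commands": "-1 -0.44 -0.85 0 0;-1 -0.44 -0.85 0 0;-1 -0.44 -0.8 0.3 0;-1 -0.2 -0.2 0.5 0;-1 0 0 0 0"}}

```text
t: 4.0
eef_pos: [0.6362, -0.0664, 0.1312]
tool_rot: [-0.003, 0.001, 1.0, 0.001]
contact_force: [-1.2, 0.6, -1.0]
opening: 0.0643
grip_force: 44.6
```

```bash
cat >> h.py <<'E'
def look(col,z,near,name=None,rad=.06):
    for n in('scene','top'):
        c=capture(n)
        if name: cv2.imwrite(f'pics/{name}_{n}.png',c['pixels'][...,::-1])
        for x,r,uv,a in rims(c,col,z):
            if np.hypot(*(x-near))<rad: print(col,n,x.round(4),'r',round(r,4),uv,a)
    o=get_obs();print(round(o['t'],2),np.round(o['eef_pos'],4),'F',np.round(o['contact_force'],1),'op',round(float(o['opening']),4),round(float(o['grip_force']),1))
E
python3 -c "
from h import *
z=get_obs()['eef_pos'][2]-.048+.072
print(z);look('blue',z,(.637,-.064),'cup')"
```

```text
0.15518507217050992
blue scene [ 0.6575 -0.0659] r 0.0317 (290, 304) 1773.5
4.1 [ 0.6366 -0.0644  0.1343] F [-0.4  0.4 -0.4] op 0.0643 44.6
```

{"method": "jog_arm", "body": {"commands": "-1 0 0 0.6 0;-1 0 0 0.7 0;-1 0 0 0.5 0;-1 0 0 0 0"}}

```text
t: 4.5
eef_pos: [0.6348, -0.0628, 0.0607]
tool_rot: [-0.003, -0.001, 1.0, 0.001]
contact_force: [-1.7, 0.4, -0.4]
opening: 0.0641
grip_force: 44.6
```

{"method": "jog_arm", "body": {"commands": "-1 0 0 0.08 0;-1 0 0 0 0"}}

```text
t: 4.7
eef_pos: [0.6387, -0.0643, 0.0622]
tool_rot: [0.002, -0.001, 1.0, -0.0]
contact_force: [0.6, -0.3, -1.4]
opening: 0.0643
grip_force: 44.6
```

{"method": "jog_arm", "body": {"commands": "-1 0 0 0.05 0;-1 0 0 0 0"}}

```text
t: 4.9
eef_pos: [0.6384, -0.0647, 0.0594]
tool_rot: [0.001, -0.001, 1.0, -0.0]
contact_force: [-0.2, 1.4, -1.2]
opening: 0.0644
grip_force: 44.6
```

{"method": "jog_arm", "body": {"commands": "-1 0 0 0.1 0;-1 0 0 0 0"}}

```text
t: 5.1
eef_pos: [0.6377, -0.0648, 0.0541]
tool_rot: [0.0, -0.001, 1.0, -0.0]
contact_force: [-0.2, 1.1, -0.8]
opening: 0.0642
grip_force: 44.7
```

{"method": "jog_arm", "body": {"commands": "-1 0 0 0.06 0;-1 0 0 0 0"}}

```text
t: 5.3
eef_pos: [0.6377, -0.0648, 0.054]
tool_rot: [0.0, -0.001, 1.0, -0.0]
contact_force: [-2.8, 0.2, 7.8]
opening: 0.0646
grip_force: 45.4
```

{"method": "jog_arm", "body": {"commands": "-1 0 0 0.03 0;-1 0 0 0 0"}}

```text
t: 5.5
eef_pos: [0.6377, -0.0648, 0.054]
tool_rot: [0.001, -0.001, 1.0, -0.0]
contact_force: [-4.1, 1.7, 10.7]
opening: 0.0642
grip_force: 45.8
```

{"method": "jog_arm", "body": {"commands": "1 0 0 0 0;1 0 0 0 0;1 0 0 0 0;1 0 0 0 0"}}

```text
t: 5.9
eef_pos: [0.6373, -0.0646, 0.0498]
tool_rot: [-0.0, -0.001, 1.0, 0.0]
contact_force: [-0.8, 0.4, 0.4]
opening: 0.0854
grip_force: 0.0
```

{"method": "jog_arm", "body": {"commands": "1 0 0 -0.4 0;1 0 0 -0.8 0;1 0 0 -0.9 0;1 0.6 0 -0.5 0;1 0.9 0 0 0"}}

```text
t: 6.4
eef_pos: [0.5813, -0.0656, 0.1607]
tool_rot: [0.005, -0.001, 1.0, -0.001]
contact_force: [-1.0, -1.0, 0.7]
opening: 0.0854
grip_force: 0.0
```

{"method": "jog_arm", "body": {"commands": "1 0.95 -0.05 0 0;1 0.9 -0.1 0 0;1 0.9 -0.1 0 0;1 0.12 0 0 0;1 0 0 0 0"}}

```text
t: 6.9
eef_pos: [0.4627, -0.075, 0.1557]
tool_rot: [0.001, -0.0, 1.0, -0.0]
contact_force: [1.8, 0.0, 0.2]
opening: 0.0852
grip_force: 0.0
```

```bash
python3 -c "
from h import *
look('blue',.076,(.637,-.064),'cup2')"
```

```text
blue scene [ 0.6378 -0.0641] r 0.032 (295, 324) 1930.0
7.0 [ 0.4642 -0.0751  0.1557] F [ 0.6 -0.3 -0.5] op 0.0855 0.0
```

{"method": "jog_arm", "body": {"commands": "1 0.04 0 0.8 0;1 0 0 0.8 0;1 0 0 0.6 0;1 0 0 0.25 0;1 0 0 0 0"}}

```text
t: 7.5
eef_pos: [0.4608, -0.0744, 0.0551]
tool_rot: [-0.002, -0.001, 1.0, 0.001]
contact_force: [-0.2, 0.2, 0.2]
opening: 0.0856
grip_force: 0.0
```

{"method": "jog_arm", "body": {"commands": "-1 0 0 0 0;-1 0 0 0 0;-1 0 0 0 0;-1 0 0 0 0;-1 0 0 0 0"}}

```text
t: 8.0
eef_pos: [0.4631, -0.0754, 0.0586]
tool_rot: [0.002, -0.001, 1.0, -0.001]
contact_force: [-0.1, 0.1, 5.7]
opening: 0.0641
grip_force: 47.1
```

{"method": "jog_arm", "body": {"commands": "-1 0 0 -0.6 0;-1 0 0 -0.8 0;-1 0 0 -0.8 0;-1 0 0 -0.8 0;-1 0 0 0 0"}}

```text
t: 8.5
eef_pos: [0.464, -0.0758, 0.1819]
tool_rot: [0.005, -0.001, 1.0, -0.001]
contact_force: [0.0, -0.3, -0.0]
opening: 0.0645
grip_force: 47.0
```

```bash
python3 -c "
from h import *
look('orange',.198,(.462,-.075),'ins')"
```

```text
orange scene [ 0.4627 -0.0733] r 0.1293 (290, 178) 3070.0
8.6 [ 0.4617 -0.075   0.1772] F [ 0.7 -0.7 -0.9] op 0.0643 47.0
```

{"method": "jog_arm", "body": {"commands": "-1 -0.6 0.06 0 0;-1 -0.9 0.06 0 0;-1 -0.9 0.06 0 0;-1 -0.9 0.06 0 0;-1 -0.9 0.03 0 0"}}

```text
t: 9.1
eef_pos: [0.6292, -0.0633, 0.1736]
tool_rot: [-0.002, -0.001, 1.0, 0.0]
contact_force: [1.5, 0.0, 0.6]
opening: 0.0642
grip_force: 47.0
```

{"method": "jog_arm", "body": {"commands": "-1 -0.18 0 0.2 0;-1 0 0 0.4 0;-1 0 0 0 0"}}

```text
t: 9.4
eef_pos: [0.6333, -0.0633, 0.1471]
tool_rot: [-0.005, -0.001, 1.0, 0.001]
contact_force: [-0.3, 0.6, -0.9]
opening: 0.0639
grip_force: 47.0
```

```bash
python3 -c "
from h import *
look('orange',.174,(.637,-.075),'ins2')
c=cv2.imread('pics/ins2_scene.png')[220:380,210:390];cv2.imwrite('pics/c1.png',cv2.resize(c,None,fx=4,fy=3.5))
print(np.round(np.mean([get_obs()['eef_pos'] for _ in range(20)],0),4))"
```

```text
orange scene [ 0.6558 -0.0626] r 0.0321 (292, 295) 1648.5
9.5 [ 0.6346 -0.0636  0.1506] F [0.5 0.6 0. ] op 0.0641 47.0
[ 0.6346 -0.0636  0.1506]
```

View pics/c1.png

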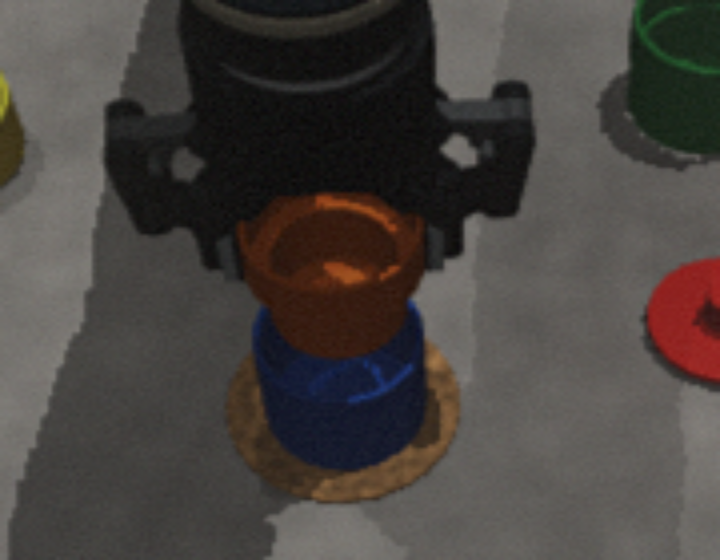

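The crop shows the insert held upright above the cup, cup centred on the mat. Lowering.

{"method": "jog_arm", "body": {"commands": "-1 -0.06 -0.02 0.3 0;-1 0 0 0.3 0;-1 0 0 0 0"}}

```text
t: 9.8
eef_pos: [0.6371, -0.0644, 0.1258]
tool_rot: [-0.002, -0.001, 1.0, 0.0]
contact_force: [0.3, 0.2, -0.4]
opening: 0.0638
grip_force: 47.0
```

{"method": "jog_arm", "body": {"commands": "-1 0 0 0.2 0;-1 0 0 0.2 0;-1 0 0 0 0"}}

```text
t: 10.1
eef_pos: [0.6378, -0.0644, 0.1107]
tool_rot: [-0.001, -0.001, 1.0, 0.0]
contact_force: [-0.4, -0.2, -1.7]
opening: 0.0645
grip_force: 47.0
```

{"method": "jog_arm", "body": {"commands": "-1 0 0 0.2 0;-1 0 0 0.2 0;-1 0 0 0 0"}}

```text
t: 10.4
eef_pos: [0.6378, -0.0644, 0.0945]
tool_rot: [-0.001, -0.001, 1.0, 0.0]
contact_force: [-0.5, -0.5, -0.2]
opening: 0.0642
grip_force: 47.0
```

{"method": "jog_arm", "body": {"commands": "-1 0 0 0.1 0;-1 0 0 0 0"}}

```text
t: 10.6
eef_pos: [0.6386, -0.0646, 0.092]
tool_rot: [-0.0, -0.001, 1.0, 0.0]
contact_force: [-0.1, 0.4, -0.1]
opening: 0.0643
grip_force: 47.0
```

{"method": "jog_arm", "body": {"commands": "-1 0 0 0.06 0;-1 0 0 0 0"}}

```text
t: 10.8
eef_pos: [0.6393, -0.0647, 0.0907]
tool_rot: [0.001, -0.001, 1.0, -0.0]
contact_force: [0.6, -0.1, 0.4]
opening: 0.064
grip_force: 47.1
```

{"method": "jog_arm", "body": {"commands": "-1 0 0 0.04 0;-1 0 0 0 0"}}

```text
t: 11.0
eef_pos: [0.6395, -0.0646, 0.0907]
tool_rot: [0.001, -0.001, 1.0, -0.0]
contact_force: [-1.1, 0.4, 5.7]
opening: 0.0641
grip_force: 47.5
```

{"method": "jog_arm", "body": {"commands": "1 0 0 0 0;1 0 0 0 0;1 0 0 0 0;1 0 0 0 0"}}

```text
t: 11.4
eef_pos: [0.6386, -0.0646, 0.088]
tool_rot: [-0.0, -0.001, 1.0, 0.0]
contact_force: [1.0, -0.6, -0.5]
opening: 0.0856
grip_force: 0.0
```

{"method": "jog_arm", "body": {"commands": "1 0 0 -0.4 0;1 0 0 -0.8 0;1 0 0 -0.8 0;1 0.4 -0.4 0 0;1 0.7 -0.8 0 0"}}

```text
t: 11.9
eef_pos: [0.5968, -0.1118, 0.1703]
tool_rot: [0.002, -0.003, 1.0, -0.0]
contact_force: [-0.1, -1.2, -0.3]
opening: 0.0856
grip_force: 0.0
```

{"method": "jog_arm", "body": {"commands": "1 0.7 -0.8 0 0;1 0.7 -0.8 0 0;1 0.7 -0.8 0 0;1 0.57 -0.6 0 0;1 0 0 0 0"}}

```text
t: 12.4
eef_pos: [0.4856, -0.2356, 0.1684]
tool_rot: [-0.001, 0.002, 1.0, -0.001]
contact_force: [0.0, 0.3, 1.4]
opening: 0.0855
grip_force: 0.0
```

```bash
python3 -c "
from h import *
look('orange',.11,(.637,-.064),'ins3')
look('yellow',.05,(.487,-.233))
c=np.vstack([cv2.resize(cv2.imread('pics/ins3_%s.png'%n)[a:a+130,b:b+180],None,fx=2.2,fy=2.2) for n,a,b in(('scene',250,210),('top',100,260))]);cv2.imwrite('pics/c2.png',c)"
```

```text
orange scene [ 0.6383 -0.064 ] r 0.0322 (294, 324) 3314.5
orange top [ 0.6376 -0.0618] r 0.0323 (344, 158) 1943.5
12.5 [ 0.4879 -0.2333  0.1685] F [-0.2  1.2 -0.3] op 0.0853 0.0
yellow scene [ 0.5239 -0.1928] r 0.0194 (199, 261) 285.5
12.6 [ 0.4887 -0.2323  0.1685] F [ 0.9  0.4 -0.1] op 0.0852 0.0
```

View pics/c2.png

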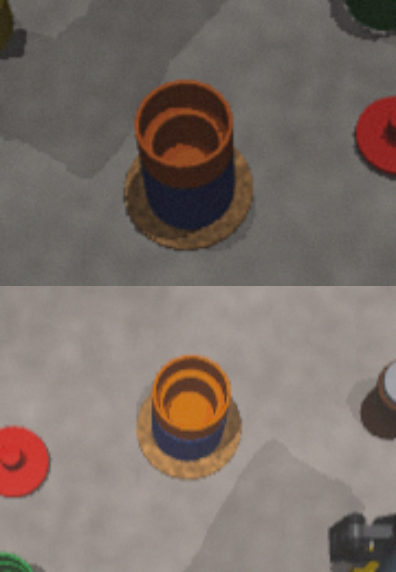

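Both views put the insert home in the cup, with its rim at (0.638,-0.063), z 0.11. Now the tub.

{"method": "jog_arm", "body": {"commands": "1 0.03 0 0.8 0;1 0 0 0.9 0;1 0 0 0.9 0;1 0 0 0.6 0;1 0 0 0.25 0"}}

```text
t: 13.1
eef_pos: [0.4856, -0.2303, 0.0269]
tool_rot: [-0.002, -0.002, 1.0, 0.002]
contact_force: [0.6, 0.4, 0.5]
opening: 0.086
grip_force: 0.0
```

{"method": "jog_arm", "body": {"commands": "-1 0 0 0 0;-1 0 0 0 0;-1 0 0 0 0;-1 0 0 0 0;-1 0 0 0 0"}}

```text
t: 13.6
eef_pos: [0.4878, -0.2334, 0.0317]
tool_rot: [0.001, -0.001, 1.0, -0.001]
contact_force: [0.6, 0.0, 0.2]
opening: 0.0653
grip_force: 44.2
```

{"method": "jog_arm", "body": {"commands": "-1 0 0 -0.5 0;-1 0 0 -0.9 0;-1 0 0 -0.9 0;-1 0 0 -0.9 0;-1 0 0 -0.9 0"}}

```text
t: 14.1
eef_pos: [0.4869, -0.2329, 0.1964]
tool_rot: [0.0, -0.0, 1.0, -0.0]
contact_force: [0.8, -0.0, -0.7]
opening: 0.0651
grip_force: 44.5
```

{"method": "jog_arm", "body": {"commands": "-1 -0.4 0.4 0 0;-1 -0.7 0.8 0 0;-1 -0.7 0.8 0 0;-1 -0.7 0.8 0 0;-1 -0.7 0.8 0 0"}}

```text
t: 14.6
eef_pos: [0.6159, -0.0876, 0.1951]
tool_rot: [0.001, -0.0, 1.0, -0.0]
contact_force: [0.4, -0.2, -0.5]
opening: 0.0653
grip_force: 44.5
```

{"method": "jog_arm", "body": {"commands": "-1 -0.57 0.6 0 0;-1 0 0 0 0;-1 0 0 0 0"}}

```text
t: 14.9
eef_pos: [0.6377, -0.0642, 0.1943]
tool_rot: [-0.0, -0.001, 1.0, -0.0]
contact_force: [0.2, 0.4, -1.3]
opening: 0.0652
grip_force: 44.5
```

```bash
python3 -c "
from h import *
look('orange',.11,(.637,-.064),'tub')
c=cv2.imread('pics/tub_scene.png')[200:380,210:390];cv2.imwrite('pics/c3.png',cv2.resize(c,None,fx=3,fy=3))"
```

```text
orange scene [ 0.5841 -0.0684] r 0.042 (290, 309) 4707.5
15.0 [ 0.6371 -0.0654  0.1947] F [ 0.6  0.1 -0.4] op 0.0649 44.5
```

View pics/c3.png

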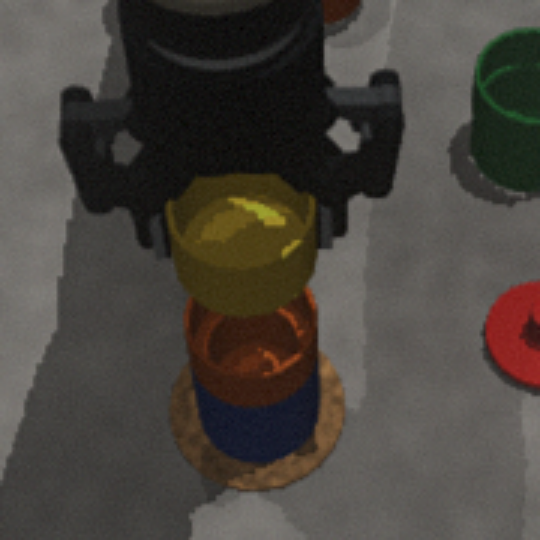

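The tub is held upright above the insert and roughly concentric.

{"method": "jog_arm", "body": {"commands": "-1 -0.03 0 0.4 0;-1 0 0 0.5 0;-1 0 0 0.3 0;-1 0 0 0 0"}}

```text
t: 15.4
eef_pos: [0.6367, -0.0654, 0.144]
tool_rot: [-0.002, 0.0, 1.0, 0.0]
contact_force: [-0.8, 0.6, -0.5]
opening: 0.0653
grip_force: 44.5
```

{"method": "jog_arm", "body": {"commands": "-1 0 0 0.1 0;-1 0 0 0 0"}}

```text
t: 15.6
eef_pos: [0.6389, -0.065, 0.1431]
tool_rot: [0.0, -0.0, 1.0, -0.0]
contact_force: [-0.9, -0.2, 0.0]
opening: 0.0649
grip_force: 44.5
```

{"method": "jog_arm", "body": {"commands": "-1 0 0 0.08 0;-1 0 0 0 0"}}

```text
t: 15.8
eef_pos: [0.639, -0.0647, 0.1396]
tool_rot: [0.0, -0.001, 1.0, -0.0]
contact_force: [0.1, -0.8, -0.6]
opening: 0.0657
grip_force: 44.5
```

{"method": "jog_arm", "body": {"commands": "-1 0 0 0.06 0;-1 0 0 0 0"}}

```text
t: 16.0
eef_pos: [0.6388, -0.0646, 0.1367]
tool_rot: [-0.0, -0.001, 1.0, 0.0]
contact_force: [-1.0, -0.3, -0.4]
opening: 0.0651
grip_force: 44.5
```

{"method": "jog_arm", "body": {"commands": "-1 0 0 0.05 0;-1 0 0 0 0"}}

```text
t: 16.2
eef_pos: [0.639, -0.0647, 0.135]
tool_rot: [0.0, -0.001, 1.0, -0.0]
contact_force: [0.4, 0.4, -0.3]
opening: 0.0651
grip_force: 44.5
```

{"method": "jog_arm", "body": {"commands": "-1 0 0 0.04 0;-1 0 0 0 0"}}

```text
t: 16.4
eef_pos: [0.6391, -0.0647, 0.135]
tool_rot: [0.001, -0.001, 1.0, -0.0]
contact_force: [-1.6, 1.2, 5.4]
opening: 0.0655
grip_force: 44.9
```

{"method": "jog_arm", "body": {"commands": "1 0 0 0 0;1 0 0 0 0;1 0 0 0 0;1 0 0 0 0"}}

```text
t: 16.8
eef_pos: [0.6386, -0.0646, 0.1328]
tool_rot: [-0.0, -0.001, 1.0, 0.0]
contact_force: [0.9, 0.3, -0.7]
opening: 0.0853
grip_force: 0.0
```

{"method": "jog_arm", "body": {"commands": "1 0 0 -0.4 0;1 0 0 -0.8 0;1 0 0 -0.6 0;1 0.1 0.5 0 0;1 0.2 0.9 0 0"}}

```text
t: 17.3
eef_pos: [0.6276, -0.0098, 0.2058]
tool_rot: [0.001, 0.001, 1.0, -0.0]
contact_force: [-0.8, 0.4, -0.6]
opening: 0.0856
grip_force: 0.0
```

{"method": "jog_arm", "body": {"commands": "1 0.2 0.9 0 0;1 0.2 0.9 0 0;1 0.13 0.8 0 0;1 0 0 0.5 0;1 0 0 0 0"}}

```text
t: 17.8
eef_pos: [0.6029, 0.0971, 0.1815]
tool_rot: [-0.003, -0.002, 1.0, -0.0]
contact_force: [-0.4, -0.1, -1.0]
opening: 0.0858
grip_force: 0.0
```

```bash
python3 -c "
from h import *
look('yellow',.154,(.637,-.064),'tub2')
look('red',.012,(.605,.096))
c=np.vstack([cv2.resize(cv2.imread('pics/tub2_%s.png'%n)[a:a+130,b:b+180],None,fx=2.2,fy=2.2) for n,a,b in(('scene',250,240),('top',100,250))]);cv2.imwrite('pics/c4.png',c)"
```

```text
yellow scene [ 0.6392 -0.0637] r 0.0322 (292, 297) 1904.5
yellow top [ 0.6386 -0.0616] r 0.032 (347, 142) 1052.5
17.9 [0.6043 0.0956 0.1839] F [-0.1 -0.1  0.8] op 0.0852 0.0
red scene [0.607 0.095] r 0.0315 (390, 311) 1040.0
red top [0.5978 0.0799] r 0.0191 (267, 179) 380.5
18.0 [0.6055 0.0949 0.1855] F [0.4 0.1 0.7] op 0.0857 0.0
```

View pics/c4.png

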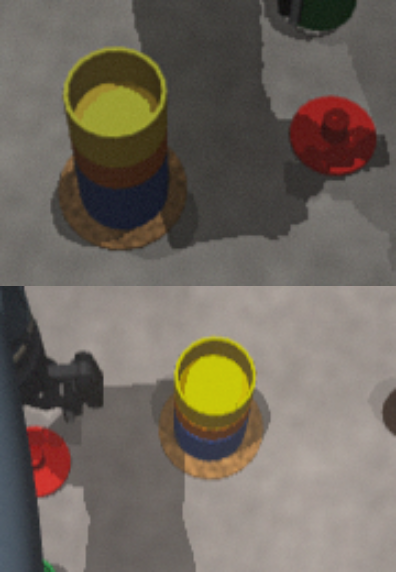

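The tub is seated, with both views agreeing at rim z 0.154. The lid is at (0.606,0.096).

{"method": "jog_arm", "body": {"commands": "1 -0.01 0.02 0.8 0;1 0 0 0.9 0;1 0 0 0.9 0;1 0 0 0.8 0;1 0 0 0.4 0"}}

```text
t: 18.5
eef_pos: [0.6041, 0.0951, 0.0302]
tool_rot: [-0.002, 0.0, 1.0, -0.0]
contact_force: [-0.9, -0.2, -0.7]
opening: 0.0852
grip_force: 0.0
```

{"method": "jog_arm", "body": {"commands": "1 0 0 0 0;1 0 0 0 0;1 0 0 0.07 0;1 0 0 0 0"}}

```text
t: 18.9
eef_pos: [0.6073, 0.096, 0.0324]
tool_rot: [0.002, -0.0, 1.0, 0.0]
contact_force: [-0.0, 0.2, 0.2]
opening: 0.0854
grip_force: 0.0
```

{"method": "jog_arm", "body": {"commands": "-1 0 0 0 0;-1 0 0 0 0;-1 0 0 0 0;-1 0 0 0 0;-1 0 0 0 0", "force": 40}}

```text
t: 19.4
eef_pos: [0.606, 0.0961, 0.0309]
tool_rot: [0.0, -0.001, 1.0, -0.0]
contact_force: [-0.7, 0.4, -0.4]
opening: 0.0187
grip_force: 39.0
```

{"method": "jog_arm", "body": {"commands": "-1 0 0 0 0;-1 0 0 0 0;-1 0 0 0 0;-1 0 0 0 0;-1 0 0 0 0"}}

```text
t: 19.9
eef_pos: [0.606, 0.0962, 0.0307]
tool_rot: [0.0, -0.001, 1.0, 0.0]
contact_force: [0.6, -0.9, 2.2]
opening: 0.0183
grip_force: 39.3
```

{"method": "jog_arm", "body": {"commands": "-1 0 0 -0.5 0;-1 0 0 -0.9 0;-1 0 0 -1 0;-1 0 0 -1 0;-1 0 0 -1 0"}}

```text
t: 20.4
eef_pos: [0.6051, 0.0961, 0.2072]
tool_rot: [-0.001, -0.001, 1.0, -0.0]
contact_force: [0.5, -0.8, -0.3]
opening: 0.0187
grip_force: 39.1
```

{"method": "jog_arm", "body": {"commands": "-1 -0.1 -0.5 0 0;-1 -0.2 -0.9 0 0;-1 -0.2 -0.9 0 0;-1 -0.2 -0.9 0 0;-1 -0.12 -0.8 0 0"}}

```text
t: 20.9
eef_pos: [0.6387, -0.0655, 0.2055]
tool_rot: [-0.001, -0.0, 1.0, 0.0]
contact_force: [-0.2, -0.4, -0.4]
opening: 0.0186
grip_force: 39.1
```

{"method": "jog_arm", "body": {"commands": "-1 0 -0.02 0 0;-1 0 0 0 0;-1 0 0 0 0"}}

```text
t: 21.2
eef_pos: [0.6385, -0.0637, 0.2061]
tool_rot: [-0.001, -0.001, 1.0, 0.0]
contact_force: [1.5, -0.4, 0.0]
opening: 0.0186
grip_force: 39.2
```

```bash
python3 -c "
from h import *
look('red',.188,(.637,-.064),'lid')
c=cv2.imread('pics/lid_scene.png')[200:380,210:390];cv2.imwrite('pics/c5.png',cv2.resize(c,None,fx=3,fy=3))"
```

```text
red scene [ 0.6487 -0.0625] r 0.0225 (291, 279) 1093.5
21.3 [ 0.6386 -0.0633  0.2064] F [-0.9 -0.2  0. ] op 0.0184 39.2
```

View pics/c5.png

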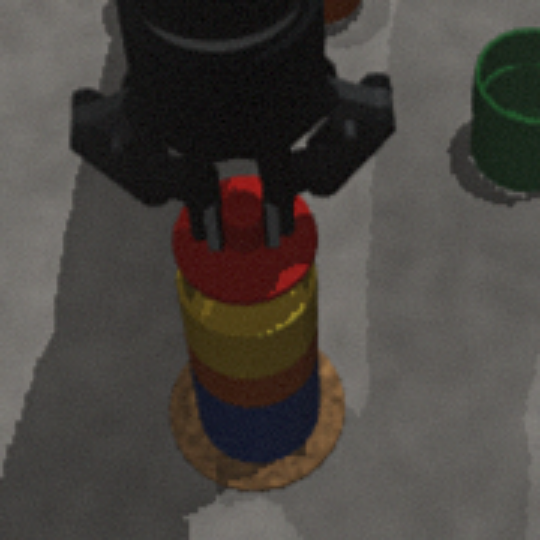

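The lid is level and concentric above the tub.

{"method": "jog_arm", "body": {"commands": "-1 0 -0.03 0.2 0;-1 0 0 0.2 0;-1 0 0 0 0;-1 0 0 0 0"}}

```text
t: 21.7
eef_pos: [0.6383, -0.0655, 0.1896]
tool_rot: [-0.001, -0.001, 1.0, 0.0]
contact_force: [0.6, 0.2, -1.3]
opening: 0.0181
grip_force: 39.2
```

{"method": "jog_arm", "body": {"commands": "-1 0 0 0.12 0;-1 0 0 0 0"}}

```text
t: 21.9
eef_pos: [0.6386, -0.0658, 0.1851]
tool_rot: [-0.0, -0.001, 1.0, 0.0]
contact_force: [-0.9, -0.1, -1.1]
opening: 0.0179
grip_force: 39.2
```

{"method": "jog_arm", "body": {"commands": "-1 0 0 0.08 0;-1 0 0 0 0"}}

```text
t: 22.1
eef_pos: [0.6386, -0.0659, 0.182]
tool_rot: [-0.0, -0.001, 1.0, 0.0]
contact_force: [-0.2, -0.6, -1.3]
opening: 0.0181
grip_force: 39.2
```

{"method": "jog_arm", "body": {"commands": "-1 0 0 0.06 0;-1 0 0 0 0"}}

```text
t: 22.3
eef_pos: [0.6387, -0.0658, 0.1797]
tool_rot: [-0.0, -0.001, 1.0, 0.0]
contact_force: [-0.0, -0.6, -1.3]
opening: 0.0186
grip_force: 39.2
```

{"method": "jog_arm", "body": {"commands": "-1 0 0 0.04 0;-1 0 0 0 0"}}

```text
t: 22.5
eef_pos: [0.639, -0.0658, 0.1788]
tool_rot: [0.0, -0.001, 1.0, -0.0]
contact_force: [0.3, 0.6, 0.1]
opening: 0.0183
grip_force: 39.3
```

{"method": "jog_arm", "body": {"commands": "-1 0 0 0.03 0;-1 0 0 0 0"}}

```text
t: 22.7
eef_pos: [0.6392, -0.0659, 0.1787]
tool_rot: [0.001, -0.001, 1.0, -0.0]
contact_force: [-0.9, 0.3, 4.3]
opening: 0.0184
grip_force: 39.6
```

{"method": "jog_arm", "body": {"commands": "1 0 0 0 0;1 0 0 0 0;1 0 0 0 0;1 0 0 0 0;1 0 0 0 0"}}

```text
t: 23.2
eef_pos: [0.6387, -0.0658, 0.1769]
tool_rot: [-0.0, -0.001, 1.0, 0.0]
contact_force: [0.6, -0.9, 0.1]
opening: 0.0855
grip_force: 0.0
```

{"method": "jog_arm", "body": {"commands": "1 0 0 -0.3 0;1 0 0 -0.6 0;1 0 0 -0.6 0;1 0 0 0 0;1 0.5 0 0 0"}}

```text
t: 23.7
eef_pos: [0.6208, -0.0661, 0.2379]
tool_rot: [0.002, -0.001, 1.0, -0.0]
contact_force: [-0.5, 1.0, -1.2]
opening: 0.0851
grip_force: 0.0
```

{"method": "jog_arm", "body": {"commands": "1 0.9 0.5 0 0;1 0.9 0.8 0 0;1 0.9 0.8 0 0;1 0.9 0.8 0 0;1 0.5 0.8 0 0"}}

```text
t: 24.2
eef_pos: [0.452, 0.0829, 0.2373]
tool_rot: [-0.0, -0.0, 1.0, 0.0]
contact_force: [0.5, 0.9, 0.2]
opening: 0.0852
grip_force: 0.0
```

{"method": "jog_arm", "body": {"commands": "1 0.4 0.9 0 0;1 0.3 0.9 0 0;1 0 0.9 0 0;1 0 0.5 0 0;1 0 0 0 0"}}

```text
t: 24.7
eef_pos: [0.4259, 0.212, 0.237]
tool_rot: [-0.0, -0.003, 1.0, 0.0]
contact_force: [-0.1, -0.0, 0.4]
opening: 0.0853
grip_force: 0.0
```

```bash
python3 -c "
from h import *
look('red',.160,(.637,-.064),'end')
look('green',.078,(.477,.102))
c=np.hstack([cv2.imread('pics/end_%s.png'%n)[a:a+300,b:b+400] for n,a,b in(('scene',110,150),('top',80,130))]);cv2.imwrite('pics/c6.png',c)"
```

```text
red scene [ 0.6406 -0.0651] r 0.0314 (290, 290) 1444.0
red top [ 0.6374 -0.063 ] r 0.0314 (348, 139) 966.5
24.8 [0.4262 0.2098 0.2371] F [0.3 0.1 0.7] op 0.0854 0.0
green scene [0.4773 0.1003] r 0.033 (385, 236) 1680.0
green top [0.4767 0.1028] r 0.0328 (260, 239) 982.0
24.9 [0.4265 0.209  0.2372] F [0.3 0.4 0.6] op 0.0856 0.0
```

View pics/c6.png

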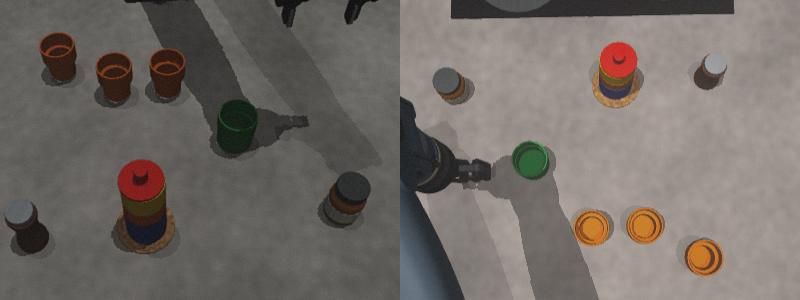

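The pot stands complete and upright on the mat. The green insert, mill and jar are where they started, and the gripper is clear of everything.

```bash
python3 -c "
from plant import *
print(sign_off())"
```

```text
the job is handed in; nothing more can be done
None
```

The pot (blue cup, farthest orange insert, yellow tub, red lid) stands assembled on the cork mat. The green insert, mill and jar were left untouched. I handed it in at about 25 s on the robot's clock, and sign_off returned no verdict.

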